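# Between-pack temperature check of delivered tubs

## Robot

A 7-joint arm with a two-finger parallel gripper is mounted at the origin on a cart in front of the work surface, level with it; the furniture and walls round the work are solid. World frame = base frame: x ahead of the robot, y to its left, z up, the work surface at z = 0. Lengths are in mm, angles in rad, forces in N, time in s.
With the tool pointing down it reaches from about 425 to 925 mm from the base axis. Payload 6.8 kg.
Tool frame: the origin (TCP) lies midway between the tips of the shut fingers; the grasp point (between the pads) lies behind it (robot.grip_depth is the z of the grasp point in the tool frame, in mm); z points along the fingers, y is the line along which they close (so a half turn about z gives the same grasp; the last joint's range is limited). The gripper opens to 85 mm and grips with 20 to 120 N. Pads are 22 mm wide; open, the fingers measure 114 mm over their backs; the gripper's body (76 mm by 85 mm) begins 54 mm behind the grasp point. The pads swing forward as they close: fully open they stand 13 mm farther back than shut.
Start: joints at [-1.286, 0.477, 0.022, 1.555, -0.011, 1.109, -0.083], TCP at [258.372, 623.611, 231.308] pointing down, gripper open.
Joint ranges: [-2.96, 2.96], [-0.34, 2.1], [-1.41, 1.46], [0.24, 2.44], [-1.37, 4.51], [0.17, 1.92], [-2.96, 2.96]. Speed limits (rad/s): [2.39, 2.39, 3.14, 3.14, 3.14, 3.14, 3.14].

## Interface

Orientations are given as a unit quaternion [x, y, z, w].
In Python, from plant import robot gives the robot as it stands. The module is installed in compiled form; this text tells all that it offers.
- The arm moves only by the tool creep_tool, called after "Emit:" as a command line: name --argument value ..., lists and objects as JSON in quotes. Schema: {"type":"object","properties":{"increments":{"type":"object","properties":{"wx":{"type":"array","items":{"type":"number"},"minItems":1,"maxItems":20},"wy":{"type":"array","items":{"type":"number"},"minItems":1,"maxItems":20},"wz":{"type":"array","items":{"type":"number"},"minItems":1,"maxItems":20},"dx":{"type":"array","items":{"type":"number"},"minItems":1,"maxItems":20},"dy":{"type":"array","items":{"type":"number"},"minItems":1,"maxItems":20},"dz":{"type":"array","items":{"type":"number"},"minItems":1,"maxItems":20},"jaw":{"type":"array","items":{"type":"number"},"minItems":1,"maxItems":20}},"additionalProperties":false,"required":["wx","wy","wz","dx","dy","dz","jaw"]},"squeeze":{"type":"number"},"only":{"type":"string"},"quiet":{"type":"boolean"},"lines":{"type":"string"}},"required":["increments"],"additionalProperties":false}. increments is an object with one list for each field, all of the same length, 1 to 20, a row being the entries at one place: wx, wy, wz (a rotation vector in units of 0.25 rad), dx, dy, dz (the shift in units of 25 mm), jaw (the opening from 0.0 (shut) to 1.0 (fully open)); each row is the pose to reach, as a shift and turn from the pose commanded when the call began, along the tool's axes at that moment; what a row does not reach only later rows make up. A row lasts 1/12 s, in which the tool goes at most 41.7 mm and 0.125 rad, less where a joint would pass 70% of its speed; a pose out of reach is approached as far as the arm can. The fingers move at their own pace and stop on an object; squeeze is the grip in N (left out, the last holds). Time passes only in rows, so rows that do not move let the fingers close. The tool returns the time, the measured TCP pose, the force, the opening and the grip force at its end. only (a regular expression) keeps the lines of the reply that match it, lines (a string "A,B") keeps lines A to B, and quiet returns only ok. Input that does not fit is refused with a message, and nothing moves.
- robot.observe(): the state, without advancing time (a new reading comes with each control period).
- robot.capture(name): name is "scene" or "side" or "wrist"; returns a dict with "image" (480x640x3 uint8, red, green, blue), "z_map" (480x640 float32, mm along the optical axis (not along the pixel's ray), 0 where there is no reading), "camera_matrix" (3x3 intrinsics, pixels), "R" (3x3) and "t" (3): a world point X has camera coordinates R X + t. Camera axes: x right, y down, z forward; pixel columns grow to the right and rows downward; lengths in mm; the calibration is good to about 2 mm. The wrist camera is an equidistant fisheye: a pixel r from the principal point sees the ray r / f radians off the axis. A picture is of the moment at which its call begins.
- robot.job_done(): hands the job in; it is judged then, once.
The state is a dict: "time_s": time; "joints": joint angles; "dq": joint speeds; "joint_efforts": joint torques, N m; "tcp_pos": TCP position; "tcp_rot": TCP orientation; "contact_force": force on the tool from outside, world axes, zero at the start; "torque": the same for the moment, N m; "gripper_width": opening from 0.0 (shut) to 1.0 (fully open); "finger_force": force on a finger pad.
Only numpy, scipy, OpenCV 4.12 (cv2) and the standard library are available. Lean on these libraries where they do the work, as an engineer would, in place of code of your own. Each camera call takes 0.05 s, during which the arm holds its last target. There are 200 camera calls.

## Task

Check the temperature of the delivered tubs (two stacks of two, side by side) without opening a pack: draw the probe thermometer out of its slanted stand, turn it level with its display facing up, and slide the probe into the gap between the two upper tubs until its tip is in the middle of the gap, about half-way up those tubs. Do not shove or topple the tubs or upset the stand, and leave the order pad, pen and scissors alone. Finish still holding the thermometer there in the gripper, level and steady, so that the reading can settle; do not let go or rest it on anything.

Things in the scene. Friction and masses are not known exactly. Their poses are not given: they have to be found in the camera images.
- body_mid (a point): Centre of the probe thermometer's white plastic body, 90 x 22 x 14 mm, display on one broad face, thin straight probe (d 3.6, 110 long) from one end; 60 g. Axes: x along it to the probe tip, z out of the display, y across the 22 mm. At first it stands probe down in the stand, leaning 25 deg, this point 45 mm up the slant from the pocket floor; all above the pocket (74 mm of body) is free to grip.
- probe_tip (a point): Tip of the thermometer's probe, 155.5 mm from body_mid along the same straight axis; same axes (x towards the tip, z out of the display).
- thermometer: The probe thermometer as a whole; its origin lies near its middle on the back face (body_mid and probe_tip are more useful).
- probe_stand: Loose steel stand, 1.3 kg, base 135 x 95 x 15 mm, origin under its centre; z up, -x is its front, to which the display faces. A plastic pocket (27 x 17 mm inside, 16 deep, floor centre at x 18, z 129 mm) and a 9 mm bore below it for the probe lean 25 deg back (top to +x). The thermometer sits loose (about 2 mm play); drawn 130 mm along the slant it is clear. Nothing stands higher than the pocket.
- stand_mouth (a point): Centre of the open mouth of the stand's pocket, 16 mm up the slant from the pocket's floor.
- tub_near_low: Lower tub of the stack nearer the robot: white deli tub with green snap lid, 79 mm across the lid, tapering to 59 at the foot, 65 high, 0.18 kg. Origin at the centre of its underside, z up. The four delivered tubs are alike.
- tub_far_low: Lower tub of the stack farther from the robot, same tub, its centre 89 to 93 mm from the near stack's: the lids are 10 to 14 mm apart, and the gap is about 22 mm wide at half height.
- tub_near_top: Upper tub of the near stack: same tub, its underside 60 mm above the worktop (nested 5 mm into the lid below). Origin at the centre of its underside, z up.
- tub_far_top: Upper tub of the far stack, same tub. The gap to probe lies between the two upper tubs; it runs square to the line between their centres and is open at both ends.
- order_pad: Order pad, 148 x 109 x 14 mm, lying flat beyond the tubs; origin at the centre of its underside. Leave alone.
- ball_pen: Ball pen, 145 mm long, 10 thick, lying on the pad; origin at its middle. Leave alone.
- wire_cutter_bow (a joint): Hinge of the wire bow of the cheese cutter, 0 = down as it stays here. It is not part of the job: its white board (24 mm high, x 0.55 to 0.81, y -0.13 to 0.19) carries cheese, and the black handle of the bow sticks out in front, at x 0.475 to 0.55, y 0.03, up to 75 mm high; pass above it.
- scissors: Scissors, 199 x 87 x 9 mm, lying flat in the front middle of the worktop; origin at the middle of the underside. Leave alone.

How it is judged (in metres and radians):
On the way, in this order (a step that is already met when the one before it is completed fails the run):
1. the thermometer is drawn right out of the stand, in the gripper (z of probe_tip in the frame of probe_stand above 0.15 m and contact force between thermometer and probe_stand below 0.1 N and contact force between the fingers and thermometer above 1 N), for 0.1 s.
2. it is turned level, display up, still in the air clear of the tubs (angle between probe_tip's own x axis and vertical between 1.27 and 1.87 rad and angle between probe_tip's own z axis and vertical below 0.35 rad and height (world z) of body_mid above 0.06 m and horizontal distance between probe_tip and tub_near_top above 0.06 m), for 0.1 s.
At the end, for the whole second after the job is handed in: Held still, body over 60 mm up, off the stand; probe level within 17 deg, display up within 20 deg; tip within 56 mm (level) of both upper tubs' centres, 12 to 50 mm above their undersides, pressing no tub with 2 N; tubs upright within 15 mm, stand upright within 50 mm of its start (angle between probe_tip's own x axis and vertical between 1.27 and 1.87 rad and angle between probe_tip's own z axis and vertical below 0.35 rad and horizontal distance between probe_tip and tub_near_top below 0.056 m and z of probe_tip in the frame of tub_near_top between 0.012 and 0.05 m and horizontal distance between probe_tip and tub_far_top below 0.056 m and z of probe_tip in the frame of tub_far_top between 0.012 and 0.05 m and contact force between the fingers and thermometer above 1 N and height (world z) of body_mid above 0.06 m and contact force between thermometer and probe_stand below 0.1 N and contact force between thermometer and tub_near_low below 2 N and contact force between thermometer and tub_far_low below 2 N and contact force between thermometer and tub_near_top below 2 N and contact force between thermometer and tub_far_top below 2 N and linear speed of thermometer below 0.02 m/s and distance of each of tub_near_low, tub_far_low, tub_near_top, tub_far_top from where it was at the start of the episode below 0.015 m and angle between each of tub_near_low, tub_far_low, tub_near_top, tub_far_top's own z axis and vertical below 0.1 rad and angle between probe_stand's own z axis and vertical below 0.05 rad and distance of probe_stand from where it was at the start of the episode below 0.05 m); the arm keeps its last pose, push and grip.
It fails at once if a tub is shoved more than 25 mm or tipped (distance of any of tub_near_low, tub_far_low, tub_near_top, tub_far_top from where it was at the start of the episode above 0.025 m or angle between any of tub_near_low, tub_far_low, tub_near_top, tub_far_top's own z axis and vertical above 0.25 rad).
It fails at once if the probe stand is tipped or dragged more than 60 mm (angle between probe_stand's own z axis and vertical above 0.3 rad or distance of probe_stand from where it was at the start of the episode above 0.06 m).
It fails at once if the order pad, pen or scissors are pushed about (distance of any of order_pad, ball_pen, scissors from where it was at the start of the episode above 0.02 m).
It also fails if it takes over 42 s, if anything falls off the work surface, if the arm or the gripper's body presses on something with over 40 N, if the wrist force passes 120 N, or if a joint passes its speed limit or range.

## Working session

There is one attempt and no reset: what is moved stays moved. The work goes in short steps, Python scripts to look and compute and a tool call to move; the robot and the scene stay as the last step left them, time stands still between calls to the robot, and variables do not carry over. Pictures are saved under pics/ and viewed, at most 10 in all, crops included, and the job is handed in when it is done.

```bash
mkdir -p pics
```

Create h.py:
```python
import numpy as np, cv2
from plant import robot
def cap(n,save=None):
    c=robot.capture(n)
    if save: cv2.imwrite('pics/'+save,cv2.cvtColor(c['image'],cv2.COLOR_RGB2BGR))
    return c
def world(c):
    K=np.array(c['camera_matrix']);z=c['z_map'];v,u=np.indices(z.shape)
    P=np.stack([(u-K[0,2])/K[0,0]*z,(v-K[1,2])/K[1,1]*z,z],-1)
    return (P-np.array(c['t']))@np.array(c['R'])
```

Run:
```python
from h import *
for n in('scene','side'):
    c=cap(n,n+'1.png'); np.savez(n+'1.npz',**c); print(n,-np.array(c['R']).T@c['t'])
s=robot.observe(); print(s); print(robot.grip_depth)
```

```text
scene [ 184.7620927  -779.86266052 1047.22273331]
side [  342.94774496 -1117.90724652   768.73813372]
{'time_s': 0.1, 'joints': array([-1.28608187,  0.4777038 ,  0.02234467,  1.55631915, -0.0115101 ,
        1.10932508, -0.0831189 ]), 'dq': array([ 9.53619438e-04, -1.75642168e-03, -2.88421899e-04,  2.91788587e-05,
       -8.71976496e-04, -3.23314552e-03, -1.29319388e-04]), 'joint_efforts': array([ 5.60234228e-03, -5.97758675e+01,  1.61443267e+00, -2.81955296e+01,
        1.29064615e-02,  4.91470055e-03, -9.41168253e-06]), 'tcp_pos': array([258.1900758 , 623.10073023, 230.44624398]), 'tcp_rot': array([ 1.95149204e-01,  9.80773229e-01, -8.06889633e-04, -1.04708893e-04]), 'contact_force': array([-0.21655744,  0.08993153,  0.02967838]), 'torque': array([0.04295966, 0.01538671, 0.00044054]), 'finger_force': 0.0, 'gripper_width': 0.9984881404487578}
-18.700000000000003
```

View pics/scene1.png

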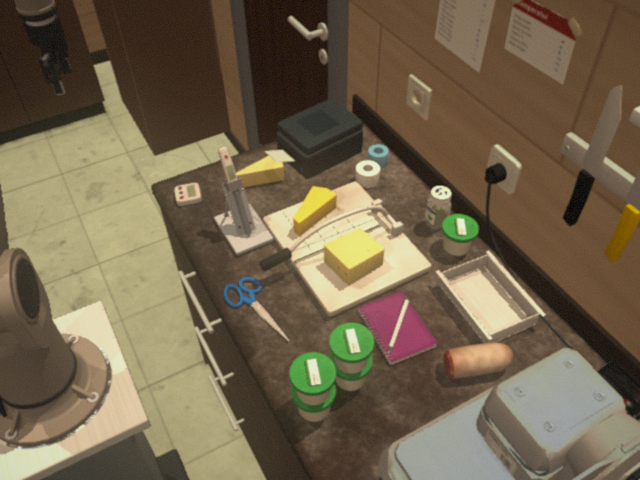

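View pics/side1.png

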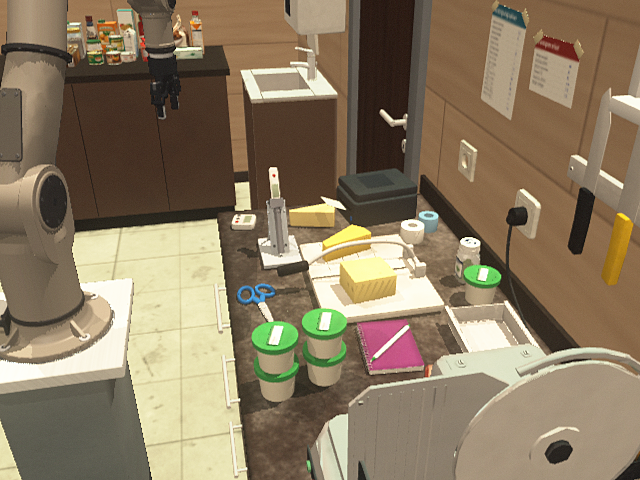

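The scene view shows the stand at about (243,225), the thermometer's top at (227,160) and the upper lids at (313,373) and (352,342). The side view shows the thermometer at (273,190) and the lids at (275,337) and (324,322).

Create m.py:
```python
from h import *
for n in('scene','side'):
    c=np.load(n+'1.npz'); W=world(c); hsv=cv2.cvtColor(c['image'],cv2.COLOR_RGB2HSV)
    g=cv2.inRange(hsv,(45,120,50),(80,255,255))>0
    m=g&(W[...,2]>110)&(W[...,2]<140)&(W[...,1]<-100)
    k,l,st,ce=cv2.connectedComponentsWithStats(m.astype(np.uint8))
    for i in range(1,k):
        if st[i,4]>100:
            p=W[l==i]; top=p[p[:,2]>np.percentile(p[:,2],60)-3]
            (cx,cy),r=cv2.minEnclosingCircle(top[:,:2].astype(np.float32)); print(n,'lid',cx,cy,r,np.percentile(p[:,2],80))
    # stand + thermometer
    reg=(W[...,0]>300)&(W[...,0]<640)&(W[...,1]>120)&(W[...,1]<420)&(W[...,2]>8)&(c['z_map']>0)
    for lo,hi in((10,22),(40,80),(80,110),(110,130),(130,145),(145,160),(160,175),(175,190),(190,205),(205,225)):
        q=reg&(W[...,2]>lo)&(W[...,2]<=hi)
        if q.sum()>3:
            p=W[q]; print(n,lo,hi,q.sum(),p.mean(0).round(1),p.min(0).round(),p.max(0).round(),c['image'][q].mean(0).round())
```

```bash
python3 m.py
```

```text
scene lid 518.5763549804688 -266.82440185546875 41.00041198730469 126.37436454128446
scene lid 428.34088134765625 -287.7894287109375 41.16648864746094 126.5291396335451
scene 10 22 1784 [489.8 227.8  16.6] [395. 121.  10.] [639. 415.  22.] [182. 162. 135.]
scene 40 80 776 [553.4 245.6  55. ] [478. 120.  40.] [640. 363.  80.] [167. 152.  96.]
scene 80 110 266 [499.3 201.5  94.7] [479. 178.  80.] [525. 227. 110.] [114. 102.  88.]
scene 110 130 116 [495.4 207.1 118.8] [479. 185. 110.] [525. 227. 130.] [105.  94.  80.]
scene 130 145 134 [498.3 206.3 137.7] [479. 193. 130.] [524. 229. 145.] [109.  96.  82.]
scene 145 160 116 [500.2 212.7 151. ] [485. 199. 145.] [518. 235. 160.] [134. 119.  94.]
scene 160 175 82 [500.1 224.1 167.5] [490. 214. 160.] [512. 235. 175.] [143. 130.  97.]
scene 175 190 83 [500.5 231.8 182.8] [490. 222. 175.] [513. 247. 190.] [179. 156. 125.]
scene 190 205 79 [500.4 239.9 197.4] [490. 228. 190.] [512. 251. 205.] [184. 152. 122.]
scene 205 225 48 [499.9 245.5 209.1] [491. 236. 205.] [511. 255. 216.] [205. 181. 145.]
side lid 518.490234375 -267.4591064453125 42.4935
[... 283 characters left out ...]
.]
side 80 110 260 [500.6 200.5  94.5] [479. 173.  80.] [525. 220. 110.] [158. 148. 133.]
side 110 130 129 [498.7 206.  119.9] [479. 189. 110.] [524. 229. 130.] [137. 128. 115.]
side 130 145 109 [500.8 202.8 137.6] [479. 191. 130.] [518. 225. 145.] [151. 138. 125.]
side 145 160 72 [500.5 215.5 152.3] [487. 201. 145.] [512. 229. 160.] [183. 175. 137.]
side 160 175 65 [500.7 223.4 167.7] [491. 214. 160.] [512. 235. 174.] [201. 193. 151.]
side 175 190 67 [501.  231.6 182.4] [490. 223. 175.] [513. 240. 189.] [235. 224. 197.]
side 190 205 67 [500.7 239.2 197.5] [490. 230. 190.] [512. 252. 205.] [232. 209. 183.]
side 205 225 10 [500.3 243.2 206.2] [492. 238. 205.] [507. 247. 207.] [254. 252. 240.]
```

Run:
```python
import cv2
a=cv2.imread('pics/scene1.png')[130:270,180:300]; b=cv2.imread('pics/side1.png')[150:290,220:340]
cv2.imwrite('pics/crop1.png',cv2.resize(cv2.hconcat([a,b]),None,fx=3.3,fy=3.3,interpolation=2))
```

```text
(no output)
```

View pics/crop1.png

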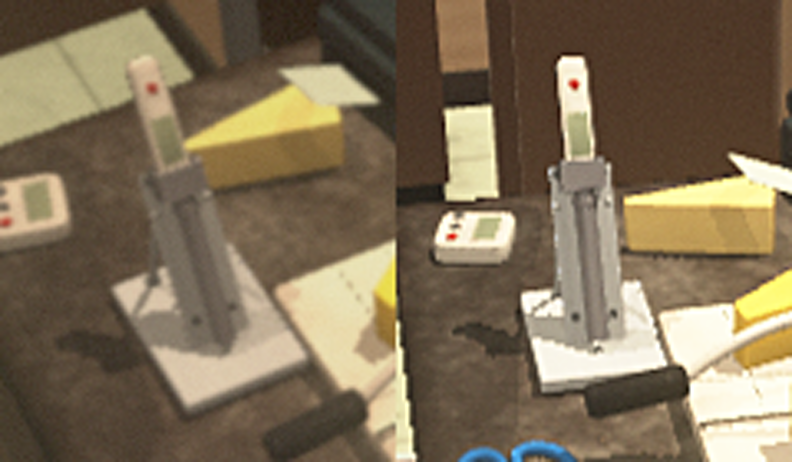

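The crop shows the display facing -y and the thermometer leaning toward +y, with its 22 mm width along x. Next I'll measure the stand's yaw and the thermometer's axis.

Create m2.py:
```python
from h import *
for n in('scene','side'):
    c=np.load(n+'1.npz'); W=world(c); x,y,z=W[...,0],W[...,1],W[...,2]
    b=(x>430)&(x<548)&(y>90)&(y<330)&(z>9)&(z<19)
    l=cv2.connectedComponentsWithStats(b.astype(np.uint8))[1]; i=np.bincount(l[l>0]).argmax()
    print(n,'base',cv2.minAreaRect(W[l==i][:,:2].astype(np.float32)))
    q=(x>485)&(x<517)&(y>195)&(y<260)&(z>158)&(z<204); p=W[q]
    for _ in range(4):
        A=np.c_[p[:,0],p[:,2],np.ones(len(p))]; s=np.linalg.lstsq(A,p[:,1],rcond=None)[0]; r=p[:,1]-A@s
        p=p[abs(r)<max(2.,1.5*r.std())]
    print(' face y = %.3f x + %.3f z; y at z=180,x=501: %.1f'%(s[0],s[1],s[0]*501+s[1]*180+s[2]),len(p), 'x-z slope',np.polyfit(p[:,2],p[:,0],1)[0], 'x rng',np.percentile(p[:,0],[2,50,98]))
```

Create go.py:
```python
# relative motion to reach a grasp point pose: python go.py gx gy gz theta yaw
from h import *
import sys
from scipy.spatial.transform import Rotation as R
def target(g,th,yaw,sy=1):
    th,yaw=np.deg2rad([th,yaw]); Z=R.from_rotvec([0,0,yaw])
    tz=Z.apply([0,np.cos(th),np.sin(th)]); ty=sy*Z.apply([1,0,0]); 
    return np.array(g)-robot.grip_depth*tz, R.from_matrix(np.c_[np.cross(ty,tz),ty,tz])
def rel(g,th,yaw,sy=1):
    p,r=target(g,th,yaw,sy); s=robot.observe(); r0=R.from_quat(s['tcp_rot'])
    print('rotvec',(r0.inv()*r).as_rotvec().round(3),'d',r0.inv().apply(p-s['tcp_pos']).round(1),'tcp',p.round(1))
if __name__=='__main__':
    a=list(map(float,sys.argv[1:])); rel(a[:3],*a[3:])
    s=robot.observe(); print(s['joints'].round(2),s['tcp_pos'].round(1),s['contact_force'].round(1),s['finger_force'],s['gripper_width'],s['time_s'])
```

```bash
python3 m2.py; python3 go.py 501 215 290 -57.5 0; python3 go.py 501 215 290 -57.5 0 -1
```

```text
scene base ((500.70343017578125, 190.82379150390625), (94.38334655761719, 142.286865234375), 0.055706363171339035)
 face y = -0.061 x + 0.546 z; y at z=180,x=501: 230.2 143 x-z slope 0.022032711964812216 x rng [490.55351077 500.78065485 511.58006674]
side base ((501.0029602050781, 186.6412353515625), (141.23472595214844, 93.99569702148438), 89.99024200439453)
 face y = -0.034 x + 0.516 z; y at z=180,x=501: 230.0 106 x-z slope 0.028087735564214372 x rng [491.01689685 501.95666031 511.63832094]
rotvec [-0.335  0.5    1.144] d [-376.7 -274.9  -43.3] tcp [501.  225.  274.2]
[-1.29  0.48  0.02  1.56 -0.01  1.11 -0.08] [258.2 623.1 230.4] [-0.2  0.1  0. ] 0.0 0.9984881404487578 0.1
rotvec [-0.556 -0.372 -1.903] d [-376.7 -274.9  -43.3] tcp [501.  225.  274.2]
[-1.29  0.48  0.02  1.56 -0.01  1.11 -0.08] [258.2 623.1 230.4] [-0.2  0.1  0. ] 0.0 0.9984881404487578 0.1
```

The rows are not in the units I measure in: shifts go in units of 25 mm and turns go in units of 0.25 rad. I convert before sending: -80 mm is -3.2, -20 mm is -0.8.

```bash
python3 go.py 501 165 310 -57.5 0|head -1
```

```text
rotvec [-0.335  0.5    1.144] d [-395.8 -321.1  -63.2] tcp [501.  175.  294.2]
```

Emit:
creep_tool --increments '{"wx":[0,0,0],"wy":[0,0,0],"wz":[0,0,0],"dx":[-0.8,-0.8,-0.8],"dy":[-0.6,-0.6,-0.6],"dz":[-3.2,-3.2,-3.2],"jaw":[1,1,1]}' --squeeze 40

```text
time_s: 0.35
tcp_pos: [274.7, 603.2, 319.6]
tcp_rot: [0.197, 0.98, 0.005, 0.002]
contact_force: [1.2, 1.0, 1.3]
gripper_width: 0.999
finger_force: 0.0
```

```bash
python3 go.py 501 170 300 -57.5 0
```

```text
rotvec [-0.322  0.494  1.144] d [-372.  -303.5   32.3] tcp [501.  180.  284.2]
[-1.26  0.39  0.04  1.49 -0.01  1.25 -0.05] [274.7 603.2 319.6] [1.2 1.  1.3] 0.0 0.9987205888753273 0.35
```

To row units: -372 mm is -14.88, -303 mm is -12.12, 1.14 rad is 4.56.

Emit:
creep_tool --increments '{"wx":[-1.28,-1.28,-1.28,-1.28,-1.28,-1.28,-1.28,-1.28,-1.28,-1.28,-1.28,-1.28,-1.28,-1.28],"wy":[1.96,1.96,1.96,1.96,1.96,1.96,1.96,1.96,1.96,1.96,1.96,1.96,1.96,1.96],"wz":[4.56,4.56,4.56,4.56,4.56,4.56,4.56,4.56,4.56,4.56,4.56,4.56,4.56,4.56],"dx":[-14.88,-14.88,-14.88,-14.88,-14.88,-14.88,-14.88,-14.88,-14.88,-14.88,-14.88,-14.88,-14.88,-14.88],"dy":[-12.12,-12.12,-12.12,-12.12,-12.12,-12.12,-12.12,-12.12,-12.12,-12.12,-12.12,-12.12,-12.12,-12.12],"dz":[1.2,1.2,1.2,1.2,1.2,1.2,1.2,1.2,1.2,1.2,1.2,1.2,1.2,1.2],"jaw":[1,1,1,1,1,1,1,1,1,1,1,1,1,1]}'

```text
time_s: 1.52
tcp_pos: [499.4, 178.4, 280.8]
tcp_rot: [0.679, 0.681, 0.191, -0.195]
contact_force: [0.2, 1.0, 0.4]
gripper_width: 1.003
finger_force: 0.0
```

```bash
python3 go.py 501 170 300 -57.5 0; python3 go.py 501 233 173 -57.5 0|head -1
```

```text
rotvec [-0.006  0.015  0.001] d [ 3.2  1.6 -2. ] tcp [501.  180.  284.2]
[-0.5   0.19  0.42  1.98 -0.74  1.07  0.31] [499.4 178.4 280.8] [0.2 1.  0.4] 0.0 1.0031786775424407 1.5167
rotvec [-0.006  0.015  0.001] d [ -9.8   2.5 139.1] tcp [501.  243.  157.2]
```

Emit:
creep_tool --increments '{"wx":[0,0,0,0,0],"wy":[0.04,0.04,0.04,0.04,0.04],"wz":[0,0,0,0,0],"dx":[-0.4,-0.4,-0.4,-0.4,-0.4],"dy":[0.08,0.08,0.08,0.08,0.08],"dz":[1.4,2.6,3.6,3.6,3.6],"jaw":[1,1,1,1,1]}'

```text
time_s: 1.93
tcp_pos: [498.6, 220.2, 198.9]
tcp_rot: [0.676, 0.682, 0.193, -0.2]
contact_force: [0.0, -0.5, 0.1]
gripper_width: 1.0
finger_force: 0.0
```

```bash
python3 go.py 501 233 173 -57.5 0
```

Run:
```python
from h import *
c=cap('side','a.png'); d=cap('scene','b.png'); 
cv2.imwrite('pics/ab.png',cv2.resize(cv2.hconcat([cv2.imread('pics/a.png')[120:280,200:340],cv2.imread('pics/b.png')[100:260,160:300]]),None,fx=2.8,fy=2.8,interpolation=2))
```

```text
rotvec [-0.012  0.004  0.006] d [-2.9  3.  47.4] tcp [501.  243.  157.2]
[-0.51  0.31  0.36  2.06 -0.89  0.92  0.44] [498.6 220.2 198.9] [ 0.  -0.5  0.1] 0.0 0.9998967687680851 1.9333
```

View pics/ab.png

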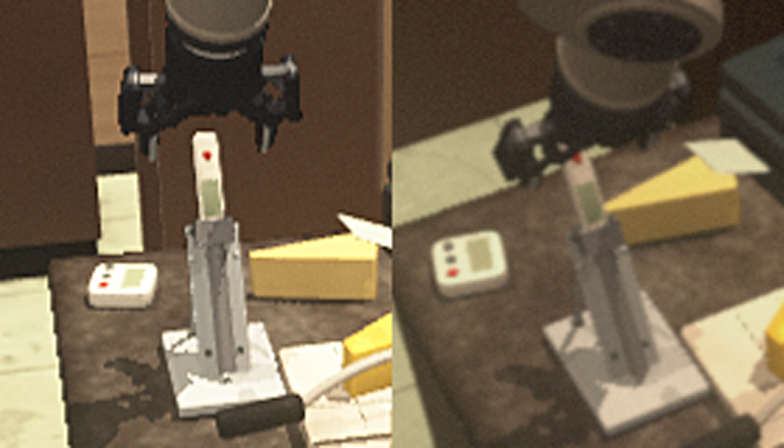

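The fingers straddle the thermometer body in both views, at about (208,180) in the side crop and (585,190) in the scene crop.

To row units: 50 mm is 2, 20 mm is 0.8, -0.01 rad is -0.04.

Emit:
creep_tool --increments '{"wx":[-0.04,-0.04,-0.04,-0.04,-0.04],"wy":[0,0,0,0,0],"wz":[0,0,0,0,0],"dx":[-0.12,-0.12,-0.12,-0.12,-0.12],"dy":[0.12,0.12,0.12,0.12,0.12],"dz":[0.8,1.6,2,2,2],"jaw":[1,1,1,1,1]}'

```text
time_s: 2.45
tcp_pos: [503.3, 242.5, 156.4]
tcp_rot: [0.678, 0.681, 0.198, -0.195]
contact_force: [1.1, -0.4, 0.9]
gripper_width: 0.998
finger_force: 0.0
```

```bash
python3 go.py 501 233 173 -57.5 0
```

```text
rotvec [0.003 0.004 0.005] d [ 0.9 -2.3 -0.4] tcp [501.  243.  157.2]
[-0.52  0.38  0.32  2.08 -0.99  0.83  0.52] [503.3 242.5 156.4] [ 1.1 -0.4  0.9] 0.0 0.9976564804666213 2.45
```

Emit:
creep_tool --increments '{"wx":[-0.04,0,0,0,0,0,0,0],"wy":[0,0,0,0,0,0,0,0],"wz":[0,0,0,0,0,0,0,0],"dx":[0,0,0,0,0,0,0,0],"dy":[0,0,0,0,0,0,0,0],"dz":[0,0,0,0,0,0,0,0],"jaw":[0.35,0.3,0.2,0,0,0,0,0]}' --squeeze 40

```text
time_s: 3.12
tcp_pos: [503.1, 242.5, 155.8]
tcp_rot: [0.678, 0.68, 0.198, -0.195]
contact_force: [-0.0, -1.6, 1.7]
gripper_width: 0.245
finger_force: 43.5
```

Emit:
creep_tool --increments '{"wx":[0,0,0,0,0,0,0,0,0,0,0,0,0],"wy":[0,0,0,0,0,0,0,0,0,0,0,0,0],"wz":[0,0,0,0,0,0,0,0,0,0,0,0,0],"dx":[0.24,0.64,1.28,1.92,2.56,3.2,3.84,4.48,5.12,5.8,6.12,6.12,6.12],"dy":[0,0,0,0,0,0,0,0,0,0,0,0,0],"dz":[-0.148,-0.392,-0.784,-1.18,-1.572,-1.964,-2.36,-2.752,-3.144,-3.56,-3.76,-3.76,-3.76],"jaw":[0,0,0,0,0,0,0,0,0,0,0,0,0]}'

```text
time_s: 4.2
tcp_pos: [501.6, 321.9, 316.4]
tcp_rot: [0.678, 0.681, 0.198, -0.195]
contact_force: [-0.0, -0.9, -1.2]
gripper_width: 0.252
finger_force: 43.0
```

Run:
```python
from h import *
s=robot.observe();print(s['joints'].round(2),s['finger_force'],s['gripper_width'])
c=cap('side','a2.png'); d=cap('scene','b2.png'); 
cv2.imwrite('pics/ab2.png',cv2.resize(cv2.hconcat([cv2.imread('pics/a2.png')[60:280,180:340],cv2.imread('pics/b2.png')[40:260,150:310]]),None,fx=2.4,fy=2.4,interpolation=2))
```

```text
[-0.72  0.19  0.36  1.9  -0.73  0.98  0.03] 43.04437458515167 0.251646182396387
```

View pics/ab2.png

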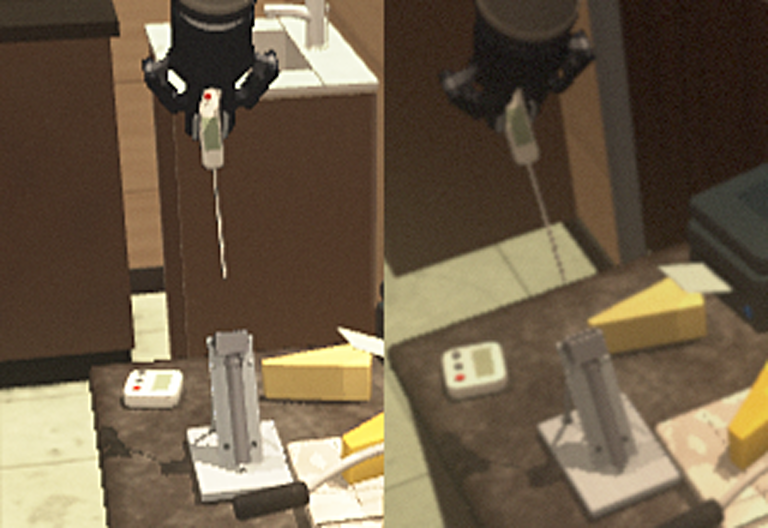

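The thermometer is clear of the stand. The tip is at (273.3,175.4) in the side view and (225,156.7) in the scene view. The probe root is at (269.2,130) and (211.3,107.9). I'll triangulate both points.

Create tri.py:
```python
from h import *
from scipy.spatial.transform import Rotation as R
def tri(a,b):
    P=[];
    for n in('side','scene'):
        c=np.load(n+'1.npz'); P.append(c['camera_matrix']@np.c_[c['R'],c['t']])
    X=cv2.triangulatePoints(P[0],P[1],np.float64(a),np.float64(b))[:,0]; X=X[:3]/X[3]
    def pr(M): q=M@np.r_[X,1]; return q[:2]/q[2]
    print(X.round(1),'res',(pr(P[0])-a).round(1),(pr(P[1])-b).round(1)); return X
def report(tip,root):
    u=tip-root; print('len',np.linalg.norm(u)); u/=np.linalg.norm(u)
    s=robot.observe(); r=R.from_quat(s['tcp_rot']); g=s['tcp_pos']+robot.grip_depth*r.as_matrix()[:,2]
    print('u',u.round(3),'grip',g.round(1),'tip-grip world',(tip-g).round(1),'tool frame tip-TCP',r.inv().apply(tip-s['tcp_pos']).round(1),'u tool',r.inv().apply(u).round(3))
```

Run:
```python
from tri import *
report(tri((273.3,175.4),(225,156.7)),tri((269.2,130),(211.3,107.9)))
```

```text
[503.2 246.8 186.6] res [ 0.2 -0.1] [-0.2  0.1]
[504.4 292.4 285.8] res [ 0.4 -0.3] [-0.4  0.4]
len 109.20864432324963
u [-0.012 -0.418 -0.908] grip [501.4 311.1 331.1] tip-grip world [   1.8  -64.4 -144.6] tool frame tip-TCP [-131.5    1.3   69.4] u tool [-0.838 -0.015  0.546]
```

```bash
python3 go.py 430 120 300 -122.5 13.6; python3 go.py 430 120 300 -90 7 |head -1
```

```text
rotvec [ 0.002 -1.123 -0.249] d [-194.8  -69.5  -86.1] tcp [432.4 110.2 284.2]
[-0.71  0.19  0.36  1.9  -0.73  0.98  0.03] [501.4 321.1 315.3] [-0.7  0.1 -0.8] 43.04174244403839 0.25077084442452885 4.3
rotvec [ 0.037 -0.561 -0.116] d [-188.1  -71.8  -78.4] tcp [430.  120.  281.3]
```

Emit:
creep_tool --increments '{"wx":[0,0,0,0,0,0,0,0,0,0,0,0,0,0],"wy":[-0.4,-0.8,-1.2,-1.6,-2,-2.4,-2.8,-3.2,-3.6,-4,-4.48,-4.48,-4.48,-4.48],"wz":[-0.08,-0.2,-0.28,-0.36,-0.44,-0.52,-0.64,-0.72,-0.8,-0.88,-1,-1,-1,-1],"dx":[-0.64,-1.32,-2.08,-2.8,-3.48,-4.16,-4.84,-5.56,-6.24,-6.96,-7.8,-7.8,-7.8,-7.8],"dy":[-0.24,-0.48,-0.72,-1,-1.24,-1.48,-1.72,-2,-2.24,-2.48,-2.76,-2.76,-2.76,-2.76],"dz":[-0.28,-0.56,-0.92,-1.24,-1.52,-1.84,-2.16,-2.44,-2.76,-3.08,-3.44,-3.44,-3.44,-3.44],"jaw":[0,0,0,0,0,0,0,0,0,0,0,0,0,0]}'

```text
time_s: 5.47
tcp_pos: [433.9, 111.3, 285.0]
tcp_rot: [0.595, 0.755, -0.169, 0.219]
contact_force: [0.3, 0.8, -0.3]
gripper_width: 0.248
finger_force: 43.0
```

```bash
python3 go.py 410.6 -17.4 200 -122.5 13.6; python3 go.py 410.6 -17.4 92 -122.5 13.6|head -1
```

```text
rotvec [ 0.004 -0.007 -0.002] d [-56.4 -53.5 154. ] tcp [413.  -27.2 184.2]
[-1.07  0.15  0.35  2.02  0.46  1.28 -0.68] [433.9 111.3 285. ] [ 0.3  0.8 -0.3] 43.024333119392395 0.24838362786522 5.4667
rotvec [ 0.004 -0.007 -0.002] d [  1.  -54.  245.5] tcp [413.  -27.2  76.2]
```

To row units: -20 mm is -0.8, 154 mm is 6.16.

Emit:
creep_tool --increments '{"wx":[0,0,0,0,0,0,0],"wy":[0,0,0,0,0,0,0],"wz":[0,0,0,0,0,0,0],"dx":[-0.4,-0.88,-1.36,-1.8,-2.24,-2.24,-2.24],"dy":[-0.4,-0.8,-1.24,-1.68,-2.12,-2.12,-2.12],"dz":[1.2,2.4,3.68,4.96,6.16,6.16,6.16],"jaw":[0,0,0,0,0,0,0]}'

```text
time_s: 6.05
tcp_pos: [412.9, -29.0, 184.5]
tcp_rot: [0.596, 0.754, -0.17, 0.219]
contact_force: [0.4, 1.3, 0.7]
gripper_width: 0.253
finger_force: 43.0
```

```bash
python3 go.py 410.6 -17.4 92 -122.5 13.6
```

Run:
```python
from h import *
c=cap('side','a3.png'); d=cap('scene','b3.png')
cv2.imwrite('pics/ab3.png',cv2.hconcat([cv2.resize(cv2.imread('pics/a3.png')[180:400,180:380],None,fx=2,fy=2,interpolation=2),cv2.resize(cv2.imread('pics/b3.png')[200:420,200:400],None,fx=2,fy=2,interpolation=2)]))
```

```text
rotvec [ 0.002 -0.005 -0.005] d [59.2 -0.1 90.6] tcp [413.  -27.2  76.2]
[-0.92  0.16  0.45  2.3   0.61  0.93 -0.67] [412.9 -29.  184.5] [0.4 1.3 0.7] 43.03061485290527 0.2530026588822766 6.05
```

View pics/ab3.png

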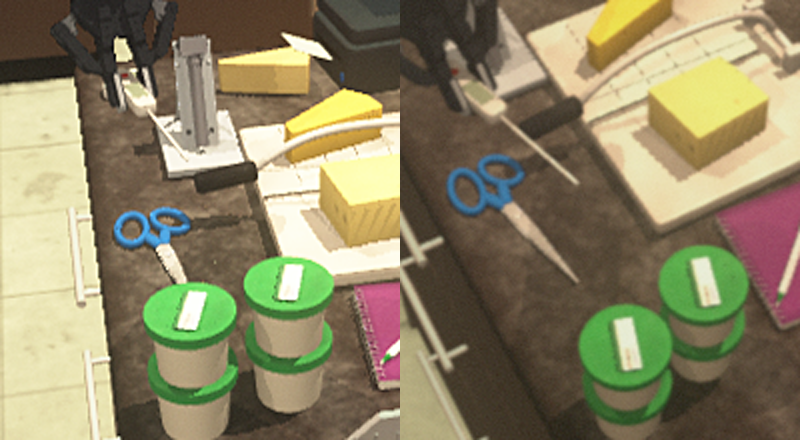

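The display is up. The tip is at (274,260) in the side view and (288.5,292) in the scene view. The root is near (256,237) and (248.5,257).

Run:
```python
from tri import *
report(tri((274,260),(288.5,292)),tri((256,237),(248.5,257)))
```

```text
[ 449.2 -164.8  196.3] res [ 0.3 -0.2] [-0.3  0.3]
[428.4 -39.5 178.6] res [-0.1  0.1] [ 0.1 -0.1]
len 128.25617272583673
u [ 0.163 -0.977  0.138] grip [412.3 -16.8 201.1] tip-grip world [  37.  -147.9   -4.9] tool frame tip-TCP [-126.5    1.    66.6] u tool [-0.91  -0.072  0.409]
```

To row units: 89 mm is 3.56, 58 mm is 2.32.

Emit:
creep_tool --increments '{"wx":[0,0,0,0,0,0],"wy":[0,0,0,0,0,0],"wz":[0,0,0,0,0,0],"dx":[0.56,1.16,1.76,2.32,2.32,2.32],"dy":[0,0,0,0,0,0],"dz":[0.88,1.8,2.68,3.56,3.56,3.56],"jaw":[0,0,0,0,0,0]}'

```text
time_s: 6.65
tcp_pos: [414.2, -25.1, 78.5]
tcp_rot: [0.593, 0.755, -0.171, 0.22]
contact_force: [0.8, 0.6, 0.2]
gripper_width: 0.247
finger_force: 43.1
```

```bash
python3 go.py 436.5 -124.3 94 -122.5 13.6
```

Run:
```python
from h import *
c=cap('side','a4.png'); d=cap('scene','b4.png')
cv2.imwrite('pics/ab4.png',cv2.hconcat([cv2.resize(cv2.imread('pics/a4.png')[230:380,200:333],None,fx=3,fy=3,interpolation=2),cv2.resize(cv2.imread('pics/b4.png')[230:380,240:373],None,fx=3,fy=3,interpolation=2)]))
```

```text
rotvec [ 0.005 -0.002  0.001] d [-94.3  -2.   60. ] tcp [ 438.9 -134.1   78.2]
[-0.9   0.43  0.44  2.37  0.66  0.63 -0.83] [414.2 -25.1  78.5] [0.8 0.6 0.2] 43.05192589759827 0.24690572906560884 6.65
```

View pics/ab4.png

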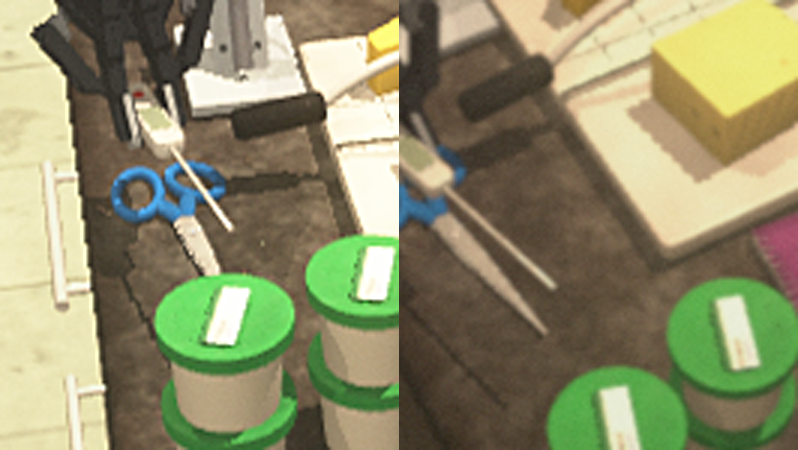

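The tip is at (277,306.7) in the side view and (291.7,326.3) in the scene view. The root is at (258.7,280.7) and (255.7,292.3).

Run:
```python
from tri import *
report(tri((277,306.7),(291.7,326.3)),tri((258.7,280.7),(255.7,292.3)))
```

```text
[ 450.  -165.1   92.3] res [ 0.1 -0.1] [-0.1  0.1]
[428.  -49.7  81.4] res [ 0.2 -0.1] [-0.2  0.2]
len 117.928449660081
u [ 0.187 -0.978  0.092] grip [412.2 -15.3  95.3] tip-grip world [  37.9 -149.8   -3. ] tool frame tip-TCP [-129.     1.2   66.3] u tool [-0.89  -0.05   0.452]
```

To row units: -3.4 mm is -0.136, -55 mm is -2.2.

Emit:
creep_tool --increments '{"wx":[0,0,0,0,0,0,0,0],"wy":[0,0,0,0,0,0,0,0],"wz":[0,0,0,0,0,0,0,0],"dx":[0,-0.6,-1.2,-1.68,-2,-2.2,-2.2,-2.2],"dy":[-0.136,-0.136,-0.136,-0.136,-0.136,-0.136,-0.136,-0.136],"dz":[0,0.384,0.76,1.08,1.28,1.4,1.4,1.4],"jaw":[0,0,0,0,0,0,0,0]}'

```text
time_s: 7.42
tcp_pos: [425.8, -89.5, 78.4]
tcp_rot: [0.594, 0.755, -0.169, 0.22]
contact_force: [0.1, -0.2, -0.3]
gripper_width: 0.247
finger_force: 43.0
```

```bash
python3 go.py 436.5 -124.3 94 -122.5 13.6
```

Run:
```python
from h import *
c=cap('side','a5.png'); d=cap('scene','b5.png')
cv2.imwrite('pics/ab5.png',cv2.hconcat([cv2.resize(cv2.imread('pics/a5.png')[270:420,220:353],None,fx=3,fy=3,interpolation=2),cv2.resize(cv2.imread('pics/b5.png')[270:420,260:393],None,fx=3,fy=3,interpolation=2)]))
```

```text
rotvec [ 0.006 -0.004 -0.002] d [-39.2   2.2  24.9] tcp [ 438.9 -134.1   78.2]
[-0.79  0.43  0.5   2.39  0.75  0.54 -0.76] [425.8 -89.5  78.4] [ 0.1 -0.2 -0.3] 43.04544389247894 0.2468522788647723 7.4167
```

View pics/ab5.png

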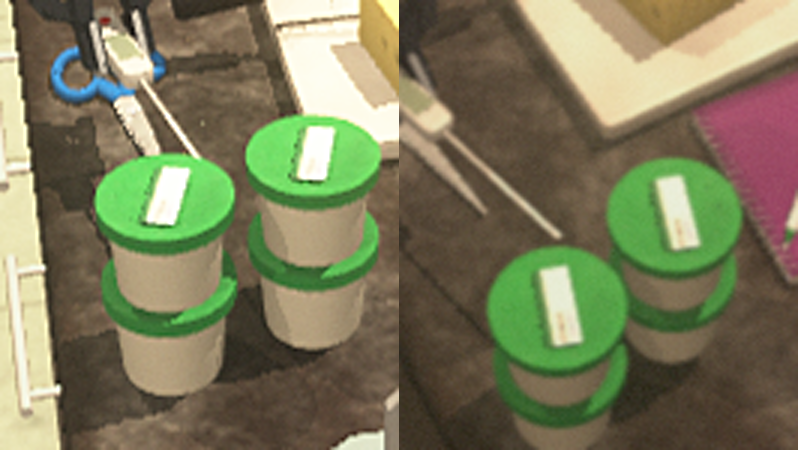

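The tip is at (286.3,322.7) in the side view and (313.7,349) in the scene view, just short of the lids.

Run:
```python
from tri import *
t=tri((286.3,322.7),(313.7,349)); m=t-[473.8,-277.9,90]; print('along',m@[.236,-.972,0],'lat',m@[.972,.236,0])
report(t,tri((269,297),(275.5,314)))
```

```text
[ 457.4 -237.9  106.8] res [ 0.3 -0.1] [-0.2  0.2]
along -42.763348189526454 lat -6.459399398943537
[ 439.4 -118.6   84.4] res [-0.4  0.2] [ 0.3 -0.3]
len 122.70871931683318
u [ 0.147 -0.972  0.183] grip [423.3 -79.4  93.9] tip-grip world [  34.1 -158.5   12.9] tool frame tip-TCP [-143.9   -4.5   56.9] u tool [-0.926 -0.088  0.368]
```

Run:
```python
from tri import *
s=robot.observe(); r=R.from_quat(s['tcp_rot'])
for off in([-129,1.2,67],[-131.5,1.3,69.4]):
    t=s['tcp_pos']+r.apply(off); m=t-[473.8,-277.9,90]; print(t.round(1),'along',(m@[.236,-.972,0]).round(1),'lat',(m@[.972,.236,0]).round(1))
    for n in('side','scene'):
        c=np.load(n+'1.npz'); q=c['camera_matrix']@(c['R']@t+c['t']); print(n,q[:2]/q[2])
c=np.load('scene1.npz'); C=-c['R'].T@c['t']
d=c['R'].T@np.linalg.inv(c['camera_matrix'])@[313.7,349,1]; t=C+d*(92-C[2])/d[2]; m=t-[473.8,-277.9,90]; print('scene ray z=92',t.round(1),m@[.236,-.972,0],m@[.972,.236,0])
```

```text
[ 461.4 -229.5   90.3] along -50.0 lat -0.7
side [288.27638147 326.87287824]
scene [313.36530217 349.84168089]
[ 462.3 -232.7   89.6] along -46.6 lat -0.6
side [289.06382705 328.18985459]
scene [314.67348407 351.17208801]
scene ray z=92 [ 462.3 -229.2   92. ] -50.082658461311865 0.2848764675549302
```

The side view of the tip was hidden by the lid. The scene ray and the kinematics agree that the tip is 48 mm short and centred within 1 mm, so I'll finish the insertion.

To row units: -41 mm is -1.64, -39 mm is -1.56.

Emit:
creep_tool --increments '{"wx":[0,0,0,0,0,0,0,0,0,0],"wy":[0,0,0,0,0,0,0,0,0,0],"wz":[0,0,0,0,0,0,0,0,0,0],"dx":[-0.32,-0.68,-1.04,-1.36,-1.56,-1.64,-1.64,-1.64,-1.64,-1.64],"dy":[0,0,0,0,0,0,0,0,0,0],"dz":[0.2,0.432,0.66,0.864,0.992,1.04,1.04,1.04,1.04,1.04],"jaw":[0,0,0,0,0,0,0,0,0,0]}'

```text
time_s: 8.35
tcp_pos: [437.1, -136.7, 77.9]
tcp_rot: [0.593, 0.755, -0.17, 0.22]
contact_force: [0.1, 0.6, -0.2]
gripper_width: 0.249
finger_force: 43.0
```

Run:
```python
from tri import *
s=robot.observe(); r=R.from_quat(s['tcp_rot']); print(s['joints'].round(2))
t=s['tcp_pos']+r.apply([-130,1.2,68]); print(t,(t-[429,-288.7,90])[:2],(t-[518.5,-267.1,90])[:2], np.hypot(*(t-[429,-288.7,90])[:2]),np.hypot(*(t-[518.5,-267.1,90])[:2]))
c=cap('side','a6.png'); d=cap('scene','b6.png'); np.savez('side2.npz',**c); np.savez('scene2.npz',**d)
for n,q in(('side',c),('scene',d)):
    A=np.load(n+'1.npz')['image'].astype(int)
    W=world(q); hsv=cv2.cvtColor(q['image'],cv2.COLOR_RGB2HSV); g=(cv2.inRange(hsv,(45,120,50),(80,255,255))>0)&(W[...,2]>110)&(W[...,1]<-100)&(W[...,2]<140)
    k,l,st,ce=cv2.connectedComponentsWithStats(g.astype(np.uint8))
    for i in range(1,k):
        if st[i,4]>100: print(n,cv2.minEnclosingCircle(W[l==i][:,:2].astype(np.float32)))
cv2.imwrite('pics/ab6.png',cv2.hconcat([cv2.resize(cv2.imread('pics/a6.png')[270:420,220:353],None,fx=3,fy=3,interpolation=2),cv2.resize(cv2.imread('pics/b6.png')[270:420,260:393],None,fx=3,fy=3,interpolation=2)]))
```

```text
[-0.69  0.45  0.54  2.38  0.8   0.48 -0.7 ]
[ 472.9671712  -278.45309919   89.86735722] [43.9671712  10.24690081] [-45.5328288  -11.35309919] 45.14544406311861 46.9268724679656
side ((519.324462890625, -268.09893798828125), 42.51510238647461)
side ((427.9693908691406, -290.2678527832031), 41.690147399902344)
scene ((519.40673828125, -267.03314208984375), 41.38433837890625)
scene ((428.6416015625, -286.59735107421875), 41.64444351196289)
```

View pics/ab6.png

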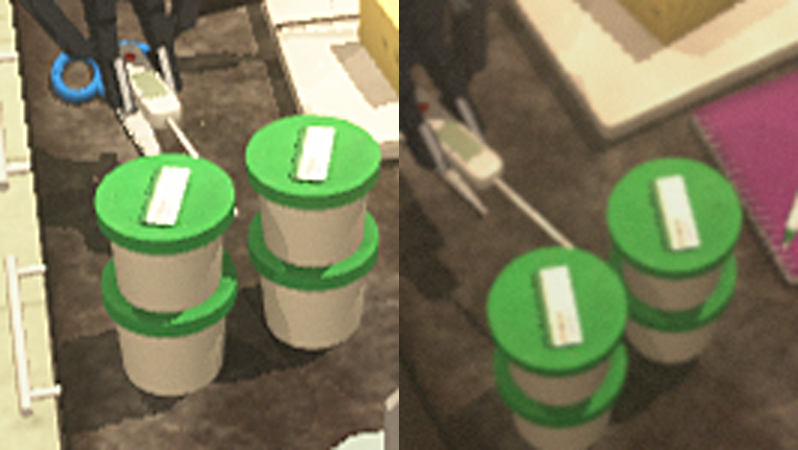

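The tip shows in the gap at about (236,212) in the side crop, and the tubs have not moved. I'll let it settle and hand in.

Emit:
creep_tool --increments '{"wx":[0,0,0,0],"wy":[0,0,0,0],"wz":[0,0,0,0],"dx":[0,0,0,0],"dy":[0,0,0,0],"dz":[0,0,0,0],"jaw":[0,0,0,0]}'

```text
time_s: 8.78
tcp_pos: [437.0, -137.1, 78.0]
tcp_rot: [0.594, 0.755, -0.17, 0.22]
contact_force: [0.5, -0.3, -0.1]
gripper_width: 0.248
finger_force: 43.0
```

```bash
python3 -c "
from plant import robot
print(robot.job_done())"
```

```text
the job is handed in; nothing more can be done
None
```

I handed the job in at 8.8 s with the thermometer held level, display up, and its tip mid-gap between the upper tubs about 30 mm above their undersides; the tubs showed no measurable movement, and no verdict was returned.

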